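# Snap the batch tally onto the full tube carrier

## Robot

A 6-joint arm with a two-finger parallel gripper is mounted at the origin on the work surface. World frame = base frame: x ahead of the robot, y to its left, z up, the work surface at z = 0. Lengths are in mm, angles in rad, forces in N, time in s.
With the tool pointing down it reaches from about 400 to 925 mm from the base axis. Payload 12.5 kg.
Tool frame: the origin (TCP) lies at the very end of the fingers, on their centre line; the grasp point (between the pads) lies 19 mm behind it; z points along the fingers, y is the direction in which the jaws open and shut (so a half turn about z gives the same grasp; the last joint's range is limited). The gripper opens to 95 mm and grips with 3 to 60 N. Pads are 20 mm wide; open, the fingers measure 119 mm over their backs; the gripper's body (75 mm by 180 mm) begins 59 mm behind the grasp point.
Start: joints at [-0.106, 0.491, 1.559, -0, 1.092, -0.106], TCP at [625.02, 0.021, 185.761] pointing down, gripper open.
Joint ranges: [-3.1, 3.1], [-0.84, 2.19], [0.05, 2.79], [-1.13, 4.28], [0.06, 2.93], [-2.69, 2.69]. Speed limits (rad/s): [2.22, 2.22, 2.79, 3.14, 3.14, 3.14].

## Interface

Orientations are given as [roll, pitch, yaw] about the fixed x, y, z axes, in that order (R = Rz(yaw) Ry(pitch) Rx(roll)).
In Python, from cell import env gives the robot as it stands.
- The arm moves only by the shell command python3 -m pendant 'ROWS'. ROWS is JSON, a list that holds one entry, the list of rows, each a list of 5 numbers: the opening, from 0 (shut) to 1 (fully open), then the shift along the tool's x, y, z in m, then the turn about the tool's z in rad. A call has exactly 8 rows; each row is the pose to reach, as a shift and turn from the pose commanded when the call began, along the tool's axes at that moment; what a row does not reach only later rows make up. A row lasts 1/10 s, in which the tool goes at most 50 mm and 8.59 degrees, less where a joint would pass 70% of its speed; a pose out of reach is approached as far as the arm can. A call with a gripper value outside its range is refused whole. The fingers move at their own pace and stop on an object; the grip force is fixed at half the most. Time passes only in rows, so rows that repeat a pose let the fingers close, or fill a call up. It gives the time, the measured TCP pose, the force and the opening at its end, in the units of the state.
- env.state(): the state, without advancing time (a new reading comes with each control period).
- env.read_camera(name): name is "scene" or "side" or "wrist"; returns a dict with "image" (480x640x3 uint8, blue, green, red), "range_z" (480x640 float32, mm along the optical axis (not along the pixel's ray), 0 where there is no reading), "fx", "fy", "cx", "cy" (pixels), "dist" ([k1, k2, p1, p2, k3] as OpenCV has them; the pictures are not rectified), "rvec" (rotation vector, rad) and "tvec" (3), from world to camera coordinates, as OpenCV has them; the wrist camera has in their place "tool_from_camera" (4x4, takes a point from camera to tool coordinates, whose origin is the TCP and whose axes are the flange's). Camera axes: x right, y down, z forward; pixel columns grow to the right and rows downward; lengths in mm; the calibration is good to about 2 mm. A picture is of the moment at which its call begins: read the wrist's pose just before it.
- env.job_done(): hands the job in, once; it reports no verdict.
The state is a dict: "t": time; "joints": joint angles; "qvel": joint speeds; "tau": joint torques, N m; "eef_pos": TCP position; "tcp_rot": TCP orientation; "ft_force": force on the tool from outside, world axes, zero at the start; "moment": the same for the moment, N m; "opening": opening from 0.0 (shut) to 1.0 (fully open).
Only numpy, scipy, OpenCV 4.12 (cv2) and the standard library are available. Lean on these libraries where they do the work, as an engineer would, in place of code of your own. Each camera call takes 0.05 s, during which the arm holds its last target. There are 200 camera calls.

## Task

Take the metal tally with the snap hook out of its rack and clip it onto the rod eye of the carrier that is full of paper tubes: press the hook gently down over the rod until the sprung gate gives way and snaps shut under it with the rod fully home in the bow. Then tug it lightly upwards, with a few newtons, to prove that the gate holds, lower it so that it hangs on the rod, and let go. Never press or pull with more than 25 N, and do not disturb the other things on the table.

Things in the scene. Friction and masses are not known exactly. Their poses are not given: they have to be found in the camera images.
- tally: Metal tally, 0.11 kg, upright in a rack slot: 5 mm wire snap hook (an upside-down U open downwards), grip block on top, plate below. Origin: where the rod's centre is when fully home under the bow; z up, x from spine leg (with plate) to nose leg, y square to the hook. In mm: bow top z 8; legs' inner faces x -9, +9; nose ends at z -31, flared to x 17. In the rack the origin is 89 above the table.
- tally_grip (a point): Centre of the tally's steel grip block, 18 (x) by 12 (y) by 36 (z) mm; 25 mm above the tally's origin, same axes. The block spans z 7 to 43 mm over the origin.
- tally_plate (a point): Middle of the lower edge of the tally's aluminium plate, 4 (x) by 40 (y) by 50 (z) mm; it lies at x -11.5, z -84 mm from the tally's origin. In the rack the plate is 30 mm deep in its slot and needs a lift of 35 mm to clear. Let go on the rod, the tally hangs tilted by up to about 0.35 rad.
- gate_hinge (a joint): Sprung gate, a 4 mm bar 17.5 mm long hinged on the spine leg at x -9.5, z -23.2 mm (tally frame), closing the mouth. 0 = shut; swings only inwards (up), to 1.45 rad, so the rod goes in, not out. Pressing it open with the rod takes about 4 to 12 N; it snaps shut only when the rod is within about 3 mm of fully home. Then the rod has about 18 mm of play between bow and gate.
- full_carrier: Open plywood box, 160 (x) by 200 (y) by 130 (z) mm, fixed, packed with upright paper tubes reaching 144 mm above the table. Origin: centre of its underside. Its -x wall carries the eye, an upright arch of 6 mm steel rod whose straight level top bar runs along the carrier's y, centred at x -125, y 0 mm.
- full_clamp (a point): Middle of the eye's clamp on the full carrier's -x wall, 102 mm up (x -88 mm). The arch's legs, 50 mm apart inside, rise 62 mm to the top bar, 37 mm in front of the clamp. The bar's centre is anywhere from 150 to 190 mm above the table: the clamp is set differently each time and that height is not measured. It does not give under 25 N.
- empty_carrier: The same plywood box with the same eye, but empty; not to be used.
- rack: Dark wooden block, 120 (x) by 70 (y) by 35 (z) mm, fixed. Origin: centre of its underside. Two slots, 6 mm wide in x, 43 mm long in y, 30 mm deep, at x -35 (the hook tally) and x +35 mm (the plain tally).
- plain_tally: Plain wooden tag, 4 by 40 by 62 mm, standing in the rack's other slot, its top 67 mm above the table. Origin: centre of its lower edge. Leave alone.
- bowl: White bowl, 130 mm across, 55 mm high, on the left of the table. Leave alone.
- jar: Glass jar, 64 mm across, 90 mm high, on the right. Leave alone.
- loose_tube0: Upright loose paper tube, 26 mm across, 100 mm high, between the carriers. Leave alone.
- loose_tube1: Like loose_tube0, farther back.
- gate: The gate bar itself, 4 mm round, 17.5 mm long. Origin: its hinge axis on the spine leg; x points along the bar to the nose when shut.
- bow: The curved top of the hook's wire, 5 mm thick, inner radius 9 mm, below the grip block; the rod's seat. Same origin and axes as the tally.
There are look-alikes about, which are no part of the job. What is meant by the tally is not red or yellow, and is the smaller of those in its own colour.

How it is judged (in metres and radians):
On the way, in this order (a step that is already met when the one before it is completed fails the run):
1. the rod of the full carrier's eye bears under the hook's bow, and the gate has shut behind it (value of joint gate_hinge below 0.12 rad and x of tally in the frame of full_carrier between -0.137 and -0.113 m and y of tally in the frame of full_carrier between -0.024 and 0.024 m and contact force between bow and full_carrier above 0.2 N), for 0.1 s.
2. tugged upwards: the shut gate bears on the rod with more than 2 N (value of joint gate_hinge below 0.2 rad and contact force between gate and full_carrier above 2 N), for 0.1 s.
At the end, for the whole second after the job is handed in: The tally hangs at rest by its bow on the rod of the full carrier's eye (bow bearing on the rod with over 0.2 N, tally origin within 12 mm across and 24 mm along the bar from its middle), the gate shut (under 0.12 rad), tilted less than 0.7 rad, slower than 0.03 m/s, and let go (all of step 1 and angle between tally's own z axis and vertical below 0.7 rad and linear speed of tally below 0.03 m/s); the robot touches nothing.
It fails at once if the tally pressed or pulled against a carrier with more than 25 N (contact force between tally and full_carrier above 25 N or contact force between tally and empty_carrier above 25 N).
It fails at once if the other things disturbed (distance of any of bowl, jar, plain_tally, loose_tube0, loose_tube1 from where it was at the start of the episode above 0.02 m).
It also fails if it takes over 56 s, if anything falls off the work surface, if the arm or the gripper's body presses on something with over 40 N, if the wrist force passes 120 N, or if a joint passes its speed limit or range.

## Working session

There is one attempt and no reset: what is moved stays moved. The work goes in short steps, Python scripts to look and compute and a shell command to move; the robot and the scene stay as the last step left them, time stands still between calls to the robot, and variables do not carry over. Pictures are saved under pics/ and viewed, about 8 in all and at most 12, crops included, and the job is handed in when it is done.

```bash
ls; mkdir -p pics; cat > h.py <<'E'
import numpy as np, cv2
from cell import env
def cam(n):
    s=env.state(); c=env.read_camera(n); c['s']=s
    c['K']=np.array([[c['fx'],0,c['cx']],[0,c['fy'],c['cy']],[0,0,1]]); c['D']=np.array(c['dist'],float)
    if n=='wrist':
        from scipy.spatial.transform import Rotation as R
        T=np.eye(4); T[:3,:3]=R.from_euler('xyz',s['tcp_rot']).as_matrix(); T[:3,3]=s['eef_pos']
        c['T']=T@np.array(c['tool_from_camera'])
    else:
        Rm=cv2.Rodrigues(np.array(c['rvec'],float))[0]; T=np.eye(4); T[:3,:3]=Rm.T; T[:3,3]=-Rm.T@np.array(c['tvec'],float).ravel(); c['T']=T
    return c
def rays(c,uv):
    p=cv2.undistortPoints(np.array(uv,float).reshape(-1,1,2),c['K'],c['D']).reshape(-1,2)
    return np.c_[p,np.ones(len(p))]
def onplane(c,uv,z):
    d=rays(c,uv)@c['T'][:3,:3].T; o=c['T'][:3,3]
    return o+d*((z-o[2])/d[:,2])[:,None]
def depthpts(c,uv):
    uv=np.array(uv,int).reshape(-1,2); z=c['range_z'][uv[:,1],uv[:,0]]
    return (rays(c,uv)*z[:,None])@c['T'][:3,:3].T+c['T'][:3,3]
def cloud(c):
    v,u=np.mgrid[0:480,0:640]; uv=np.c_[u.ravel(),v.ravel()]
    P=depthpts(c,uv).reshape(480,640,3); P[c['range_z']==0]=np.nan; return P
def proj(c,P):
    Ti=np.linalg.inv(c['T']); return cv2.projectPoints(np.array(P,float).reshape(-1,1,3),cv2.Rodrigues(Ti[:3,:3])[0],Ti[:3,3],c['K'],c['D'])[0].reshape(-1,2)
E
python3 - <<'E'
from h import *
for n in ['scene','side']:
    c=cam(n); cv2.imwrite(f'pics/{n}0.png',c['image']); print(n,c['T'].round(2).tolist(),c['fx'])
print(env.state())
E
```

```text
pics
scene [[0.66, 0.49, -0.57, 1301.27], [0.75, -0.45, 0.48, -726.94], [-0.02, -0.75, -0.66, 1089.25], [0.0, 0.0, 0.0, 1.0]] 615.0472626249809
side [[0.99, -0.09, 0.08, 370.81], [-0.12, -0.69, 0.71, -899.95], [-0.0, -0.72, -0.7, 962.99], [0.0, 0.0, 0.0, 1.0]] 496.39653293496156
{'t': 0.1, 'joints': array([-1.05592065e-01,  4.91513747e-01,  1.55940012e+00,  1.61773934e-05,
        1.09170198e+00, -1.05597747e-01]), 'qvel': array([-9.27130512e-05, -2.30595723e-03, -4.05563849e-03, -6.07226293e-04,
       -3.85275759e-04, -8.86728091e-04]), 'tau': array([ 2.47082615e-03, -6.13621187e+01, -2.58604574e+01,  6.93451893e-02,
        4.70101309e-02, -2.07912552e-05]), 'eef_pos': array([6.24750202e+02, 5.84995496e-02, 1.85207214e+02]), 'tcp_rot': array([-3.14057667e+00, -1.22114507e-04,  1.57079448e+00]), 'ft_force': array([ 0.37692128,  0.33518053, -0.4494134 ]), 'moment': array([ 0.00159469,  0.01262436, -0.00011918]), 'opening': 1.0010353802771195}
```

View pics/scene0.png

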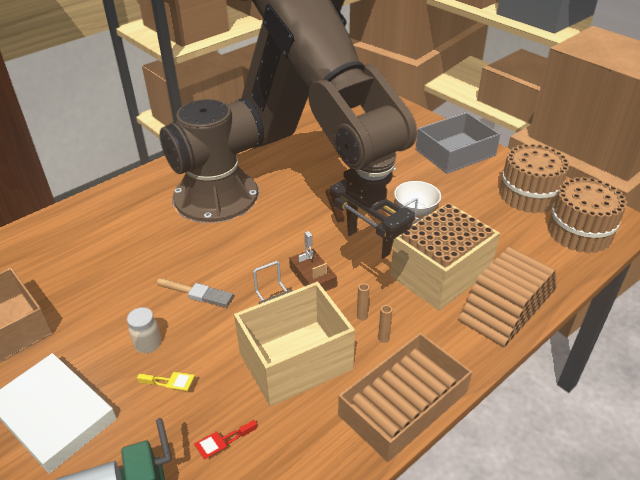

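View pics/side0.png

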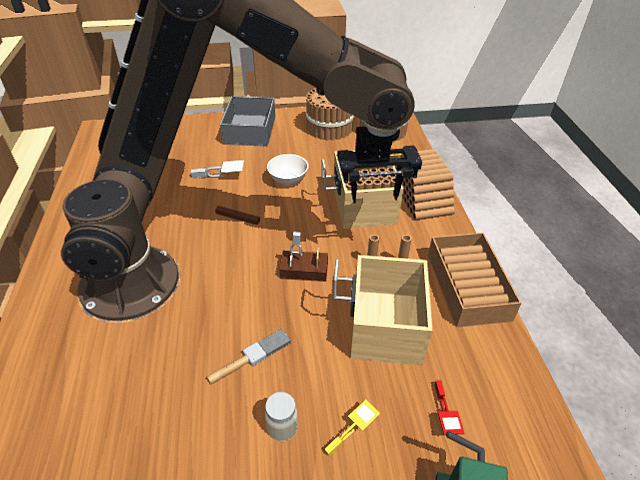

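The scene and side views show these candidates: a metal tally upright in the rack (scene 308,245; side 296,243), a larger metal one lying flat (side 215,170), a yellow one (side 350,428) and a red one (side 447,408). The one in the rack fits: it is metal-coloured, the smaller of the two metal ones, and upright. The full carrier is at scene (447,250) and its eye at side (325,178). Next I'll measure and check an enlarged crop.

```bash
python3 - <<'E'
from h import *
a=cam('scene'); b=cam('side')
A=cv2.resize(a['image'][215:305,240:360],None,fx=3.3,fy=3.3,interpolation=cv2.INTER_CUBIC)
B=cv2.resize(b['image'][140:300,260:380],None,fx=3.3,fy=3.3,interpolation=cv2.INTER_CUBIC)
C=np.zeros((max(A.shape[0],B.shape[0]),A.shape[1]+B.shape[1],3),np.uint8);C[:A.shape[0],:A.shape[1]]=A;C[:B.shape[0],A.shape[1]:]=B
cv2.imwrite('pics/crop.png',C)
for n,c in (('scene',a),('side',b)):
    P=cloud(c)
    print(n)
    # full carrier tube tops & rack & empty carrier rim
    x,y,z=P[...,0],P[...,1],P[...,2]
    m=(z>25)&(z<40)&(x>350)&(x<700)&(y>-150)&(y<150)
    im=c['image'].astype(int); dark=m&(im.sum(2)<260)
    for nm,mm in (('rack',dark),('tubes',(abs(z-144)<4)&(x>500)&(y>50)),('rimE',(abs(z-130)<4)&(x>450)&(y<0)),('rimF',(abs(z-130)<4)&(x>450)&(y>50))):
        v,u=np.where(mm)
        if len(v)<10: print(nm,'none');continue
        k=cv2.minAreaRect(P[mm][:,:2].astype(np.float32)); print(nm,len(v),(int(u.mean()),int(v.mean())),np.round(k[0],1),np.round(k[1],1),round(k[2],1))
    mm=(z>72)&(z<145)&(x>350)&(x<620)&(abs(y)<90); v,u=np.where(mm); 
    print('tally',len(v),P[mm].mean(0).round(1) if len(v) else '', list(zip(u,v))[:3])
E
```

```text
scene
rack 135 (313, 270) [457.9 -13.4] [ 72.3 123.2] 77.9
tubes 1593 (464, 219) [621.6 623.5] [209.2 960.3] 2.0
rimE 1290 (284, 328) [ 592.6 -323.4] [439.8 219.4] 81.9
rimF 1194 (480, 217) [698.2 625.1] [396.3 990.2] 6.0
tally 119 [440.2 -10.  109.8] [(np.int64(308), np.int64(231)), (np.int64(305), np.int64(232)), (np.int64(306), np.int64(232))]
side
rack 854 (304, 262) [526.2  -1.2] [279.1 212.8] 28.0
tubes 304 (372, 176) [634.2 210.1] [150.  213.1] 46.8
rimE 1219 (392, 303) [ 591.9 -327. ] [438.6 217.9] 82.1
rimF 382 (360, 181) [640.  408.1] [563.  208.5] 89.4
tally 123 [439.6 -15.8 109.4] [(np.int64(293), np.int64(232)), (np.int64(294), np.int64(232)), (np.int64(295), np.int64(232))]
```

View pics/crop.png

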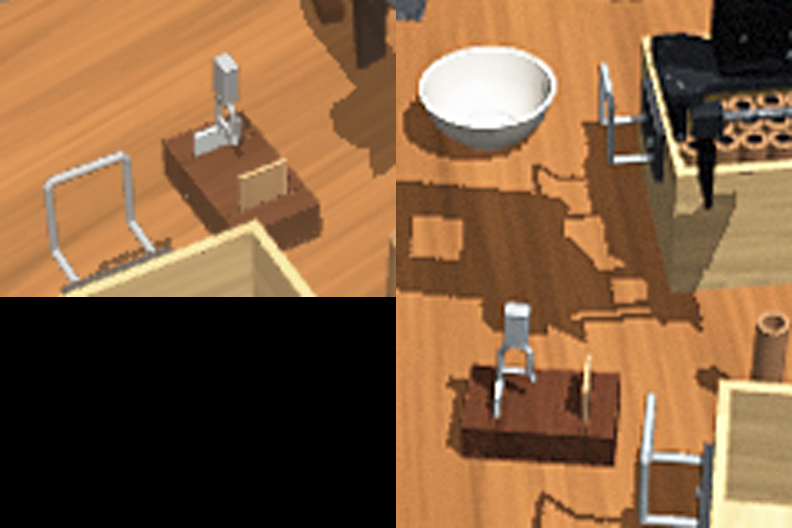

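Confirmed: the tally is in the rack's left slot, with the plate and spine on the left (side crop 500,395) and the nose to the right (530,375). Now the yaws.

```bash
python3 - <<'E'
from h import *
for n in ('scene','side'):
    c=cam(n);P=cloud(c);x,y,z=P[...,0],P[...,1],P[...,2]
    im=c['image'].astype(int)
    def rect(mm,nm):
        mm=cv2.morphologyEx(mm.astype(np.uint8),cv2.MORPH_OPEN,np.ones((2,2)))>0
        k,l,st,ce=cv2.connectedComponentsWithStats(mm.astype(np.uint8)); 
        if k<2: return
        mm=l==1+st[1:,4].argmax(); k=cv2.minAreaRect(P[mm][:,:2].astype(np.float32)); print(n,nm,mm.sum(),np.round(k[0],1),np.round(k[1],1),round(k[2],1),'z',np.median(P[mm][:,2]).round(1))
    reg=(x>370)&(x<550)&(y>-90)&(y<70)
    rect(reg&(z>28)&(z<42),'rack')
    rect((abs(z-144)<5)&(x>520)&(x<850)&(y>80)&(y<400),'tubes')
    rect((abs(z-130)<5)&(x>480)&(x<750)&(y>-400)&(y<-60),'rimE')
    rect((z>120)&(z<136)&(x>520)&(x<850)&(y>80)&(y<400),'rimF')
    m=reg&(z>100)&(z<140); v,u=np.where(m); print('block uv',u.min(),u.max(),v.min(),v.max(),'xyz',np.percentile(P[m],[5,50,95],axis=0).round(1).tolist())
    m=reg&(z>36)&(z<62); q=P[m]; q=q[(q[:,0]<450)]; print('plate',len(q),q.min(0).round(1),q.max(0).round(1))
    m=(z>137)&(z<200)&(x<620)&(x>450)&(y>100)&(y<350); v,u=np.where(m);print('eye',m.sum(),[(int(a),int(b),P[b,a].round().tolist()) for a,b in list(zip(u,v))[::6]])
E
```

```text
scene rack 728 [466.7 -47.9] [ 68.4 243.8] 48.8 z nan
scene tubes 546 [690.4 212.7] [129.2  94.3] 89.8 z nan
scene rimE 1265 [ 599.6 -175.6] [261.6 240.6] 76.8 z nan
scene rimF 959 [691.6 287.8] [348.1 131.9] 74.7 z nan
block uv 305 311 231 245 xyz [[429.7, -15.9, 102.5], [442.5, -11.0, 119.6], [447.2, -3.8, 130.9]]
plate 121 [394.8 -46.3  36. ] [449.6  28.3  60.3]
eye 459 [(414, 198, [539.0, 254.0, 159.0]), (415, 199, [537.0, 261.0, 151.0]), (414, 200, [539.0, 254.0, 153.0]), (412, 201, [541.0, 245.0, 156.0]), (410, 202, [542.0, 236.0, 157.0]), (408, 203, [542.0, 229.0, 158.0]), (447, 203, [595.0, 317.0, 143.0]), (408, 204, [540.0, 231.0, 153.0]), (449, 204, [599.0, 319.0, 141.0]), (406, 205, [540.0, 224.0, 153.0]), (449, 205, [602.0, 316.0, 141.0]), (404, 206, [540.0, 217.0, 154.0]), (448, 206, [602.0, 313.0, 139.0]), (401, 207, [540.0, 206.0, 157.0]), (447, 207, [605.0, 305.0, 142.0]), (453, 207, [613.0, 319.0, 139.0]), (444, 208, [600.0, 299.0, 139.0]), (450, 208, [611.0, 309.0, 140.0]), (439, 209, [597.0, 283.0, 143.0]), (445, 209, [606.0, 296.0, 141.0]), (452, 209, [615.0, 313.
[... 2051 characters left out ...]
.4] 89.4 z nan
side rimE 1140 [ 706.3 -208.4] [372.4 133.8] 47.1 z nan
side rimF 290 [652.5  91.4] [161.5  94.7] 72.7 z 126.9
block uv 293 299 232 244 xyz [[428.4, -19.8, 103.0], [435.8, -16.8, 119.4], [443.1, -7.8, 132.0]]
plate 84 [391.3 -50.8  36.1] [449.8  23.9  61.5]
eye 69 [(340, 150, [599.0, 317.0, 142.0]), (323, 161, [538.0, 246.0, 158.0]), (323, 163, [537.0, 239.0, 156.0]), (324, 165, [538.0, 224.0, 159.0]), (324, 168, [537.0, 216.0, 155.0]), (324, 171, [535.0, 204.0, 154.0]), (324, 174, [536.0, 204.0, 144.0]), (348, 182, [596.0, 165.0, 140.0]), (349, 183, [598.0, 160.0, 140.0]), (350, 184, [600.0, 155.0, 141.0]), (350, 185, [599.0, 149.0, 141.0]), (348, 187, [592.0, 144.0, 140.0])]
```

```bash
python3 -m pendant '[[[1,0,-0.025,-0.02,0.14],[1,0,-0.05,-0.04,0.28],[1,-0.004,-0.08,-0.05,0.42],[1,-0.008,-0.11,-0.05,0.56],[1,-0.012,-0.14,-0.05,0.7],[1,-0.014,-0.17,-0.05,0.84],[1,-0.014,-0.18,-0.05,0.98],[1,-0.014,-0.185,-0.05,1.12]]]'
python3 -m pendant '[[[1,0,0,0,0.12],[1,0,0,0,0.24],[1,0,0,0,0.36],[1,0,0,0,0.45],[1,0,0,0,0.45],[1,0,0,0,0.45],[1,0,0,0,0.45],[1,0,0,0,0.45]]]'
python3 - <<'E'
from h import *
c=cam('wrist'); cv2.imwrite('pics/w1.png',c['image']); print(np.array(c['tool_from_camera']).round(3).tolist(),c['fx'])
print(proj(c,[[438,-14,132],[438,-14,96]]))
P=cloud(c);x,y,z=P[...,0],P[...,1],P[...,2]
m=(z>122)&(z<140)&(abs(x-438)<30)&(abs(y+14)<30);v,u=np.where(m);print(m.sum(), u.mean() if len(u) else 0,v.mean() if len(u) else 0)
if m.sum()>5: print(cv2.minAreaRect(P[m][:,:2].astype(np.float32)),P[m].mean(0))
E
```

```text
t: 1.1
eef_pos: [438.9, -14.0, 236.1]
tcp_rot: [3.141, -0.0, 0.445]
ft_force: [-0.2, -0.6, -0.8]
opening: 0.998
t: 1.9
eef_pos: [440.0, -14.0, 235.7]
tcp_rot: [3.142, -0.0, 0.002]
ft_force: [-0.1, -0.9, 0.4]
opening: 1.0
[[-0.0, -0.969, -0.248, 71.75], [1.0, -0.0, 0.0, 1.762], [-0.0, -0.248, 0.969, -198.885], [0.0, 0.0, 0.0, 1.0]] 403.6066813313361
[[315.96010376 238.03534145]
 [316.18621603 228.10375995]]
369 313.25745257452576 236.71815718157183
((438.0377197265625, -11.911860466003418), (11.99308967590332, 17.715457916259766), 78.10295104980469) [438.70380224 -11.89774194 130.6294925 ]
```

View pics/w1.png

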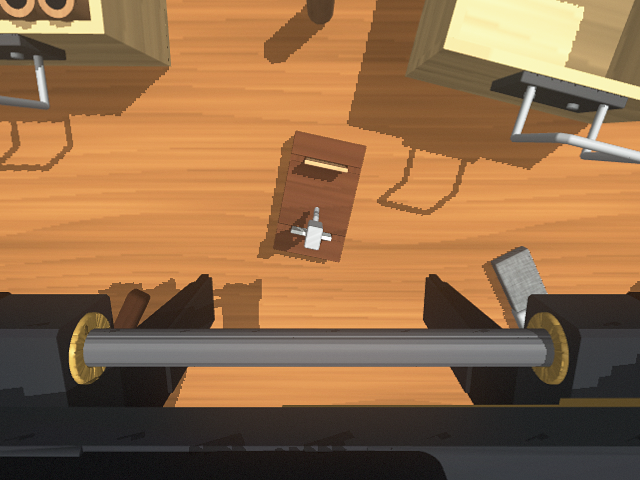

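The wrist view shows the block at (313,237), with the nose leg pointing up-image (+x). Its yaw is -0.208 and its centre (438, -12). Descending to grasp.

```bash
python3 -m pendant '[[[1,-0.001,-0.001,0.02,0.1],[1,-0.002,-0.002,0.05,0.21],[1,-0.002,-0.002,0.08,0.21],[1,-0.002,-0.002,0.1,0.21],[1,-0.002,-0.002,0.115,0.21],[1,-0.002,-0.002,0.125,0.21],[1,-0.002,-0.002,0.133,0.21],[1,-0.002,-0.002,0.133,0.21]]]'
python3 -m pendant '[[[0.5,0,0,0,0],[0.3,0,0,0,0],[0.2,0,0,0,0],[0,0,0,0,0],[0,0,0,0,0],[0,0,0,0,0],[0,0,0,0,0],[0,0,0,0,0]]]'
python3 - <<'E'
from h import *
c=cam('wrist'); cv2.imwrite('pics/w2.png',c['image'])
s=env.state();print(s['eef_pos'],s['ft_force'],s['opening'],s['t'],s['joints'])
E
```

```text
t: 2.75
eef_pos: [437.8, -11.9, 102.2]
tcp_rot: [3.142, 0.001, -0.209]
ft_force: [-0.2, -0.0, 0.5]
opening: 0.999
t: 3.55
eef_pos: [438.0, -12.0, 102.7]
tcp_rot: [-3.142, -0.0, -0.209]
ft_force: [-0.3, 0.3, 0.9]
opening: 0.382
[438.02324253 -11.98508912 102.71837031] [ 0.56215572  0.32266876 -0.31335787] 0.34413566868472456 3.6 [-1.78335294e-01  3.54257340e-01  2.09367188e+00  3.43082325e-05
  6.93634296e-01  1.60169956e+00]
```

View pics/w2.png

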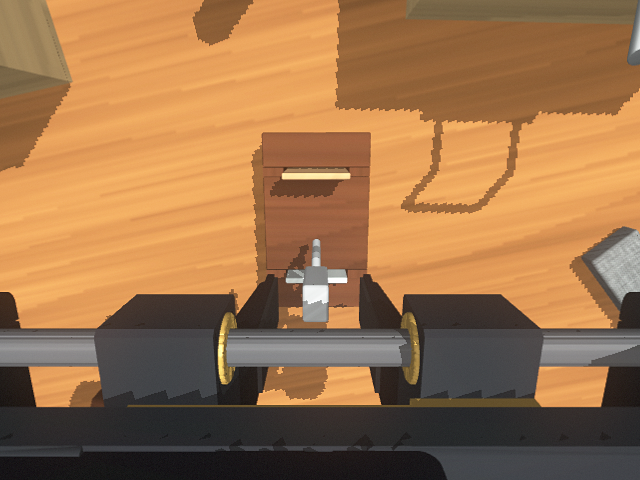

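The block at (315,300) is centred between the fingers, which are still closing. I'll keep closing.

```bash
python3 -m pendant '[[[0,0,0,0,0],[0,0,0,0,0],[0,0,0,0,0],[0,0,0,0,0],[0,0,0,0,0],[0,0,0,0,0],[0,0,0,0,0],[0,0,0,0,0]]]'; python3 - <<'E'
from h import *
# full carrier re-measured while arm is away
for n in ('scene','side'):
    c=cam(n);P=np.nan_to_num(cloud(c));x,y,z=P[...,0],P[...,1],P[...,2]
    m=(z>147)&(z<205)&(x<575)&(x>500)&(y>130)&(y<330);v,u=np.where(m);q=P[m]
    print(n,len(q),[(int(a),int(b),P[b,a].round().tolist()) for a,b in list(zip(u,v))[::3]])
    m=(abs(z-130)<5)&(x>560)&(x<640)&(y>80)&(y<370); q=P[m]
    l=[(round(yy),np.percentile(q[abs(q[:,1]-yy)<8][:,0],3).round(1)) for yy in range(120,360,20) if (abs(q[:,1]-yy)<8).sum()>3]; print('front edge',l, 'y',np.percentile(q[:,1],[1,99]))
E
```

```text
t: 4.4
eef_pos: [438.4, -12.0, 103.0]
tcp_rot: [-3.141, -0.001, -0.209]
ft_force: [-0.4, 2.1, 5.3]
opening: 0.006
scene 53 [(414, 198, [536.0, 257.0, 156.0]), (417, 198, [542.0, 262.0, 157.0]), (415, 199, [543.0, 254.0, 158.0]), (411, 200, [533.0, 251.0, 151.0]), (414, 200, [541.0, 252.0, 155.0]), (417, 200, [541.0, 264.0, 149.0]), (411, 201, [538.0, 245.0, 154.0]), (408, 202, [537.0, 235.0, 156.0]), (411, 202, [542.0, 240.0, 155.0]), (408, 203, [540.0, 231.0, 156.0]), (404, 204, [536.0, 221.0, 156.0]), (407, 204, [538.0, 230.0, 153.0]), (404, 205, [539.0, 217.0, 157.0]), (402, 206, [539.0, 210.0, 157.0]), (405, 206, [542.0, 219.0, 154.0]), (403, 207, [540.0, 213.0, 153.0]), (402, 208, [542.0, 207.0, 154.0]), (402, 209, [543.0, 207.0, 151.0])]
front edge [(140, np.float64(584.7)), (160, np.float64(582.5)), (180, np.float64(583.5)), (200, np.float64(576.1)), (220, np.float64(576.9)), (240, np.float64(575.8)), (260, np.float64(575.8)), (280, np.float64(578.8)), (300, np.float64(592.1)), (320, np.float64(585.8)), (340, np.float64(600.2))] y [133.83328827 337.95078287]
side 33 [(322, 159, [537.0, 255.0, 158.0]), (323, 160, [539.0, 252.0, 157.0]), (323, 161, [539.0, 248.0, 156.0]), (322, 163, [535.0, 241.0, 155.0]), (323, 164, [536.0, 231.0, 158.0]), (324, 165, [539.0, 230.0, 156.0]), (323, 167, [534.0, 218.0, 158.0]), (324, 168, [537.0, 213.0, 158.0]), (325, 169, [539.0, 211.0, 155.0]), (324, 171, [535.0, 204.0, 154.0]), (325, 172, [538.0, 200.0, 153.0])]
front edge [(140, np.float64(582.4)), (160, np.float64(581.3)), (180, np.float64(582.2)), (200, np.float64(574.6)), (220, np.float64(574.8)), (240, np.float64(574.7)), (260, np.float64(575.3)), (280, np.float64(581.6)), (300, np.float64(584.1)), (320, np.float64(583.0))] y [128.38430189 326.86439628]
```

The opening of 0.006 is too small for a 12 mm block, which should read about 0.126. Checking.

```bash
python3 - <<'E'
from h import *
c=cam('wrist'); s=cam('side'); print(proj(c,[s['s']['eef_pos']]))
A=c['image'][200:420,160:480]; B=cv2.resize(s['image'][195:285,245:345],None,fx=3,fy=3,interpolation=cv2.INTER_CUBIC)
C=np.zeros((270,620,3),np.uint8);C[:220,:320]=A;C[:,320:]=B;cv2.imwrite('pics/g3.png',C); print(env.state()['opening'],env.state()['ft_force'])
E
```

```text
[[315.8755145  282.02742611]]
0.005422404854917659 [0.86186407 0.52173307 6.2791505 ]
```

View pics/g3.png

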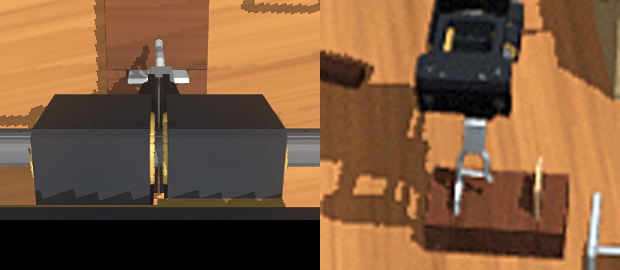

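```bash
python3 - <<'E'
from h import *
s=cam('side'); c=cam('wrist')
print(proj(s,[[438,-12,103],[438,-12,132],[438,-12,96],[438,-12,181]]))
P=cloud(s)
for v in range(218,252,2): print(v,[tuple(P[v,u].round(0).tolist()) for u in (294,296,298)],s['image'][v,296].tolist())
print(proj(c,[[438,-12,132],[438,-12,96]]))
Q=cloud(c); 
for v in range(240,330,6): print(v,Q[v,316].round(0).tolist(),c['image'][v,316].tolist())
E
```

```text
[[296.8647113  241.5443863 ]
 [296.58665721 233.04199467]
 [296.93047779 243.55530105]
 [296.09534889 218.01690473]]
218 [(427.0, -92.0, 252.0), (432.0, -92.0, 252.0), (436.0, -95.0, 254.0)] [55, 47, 46]
220 [(427.0, -99.0, 252.0), (431.0, -96.0, 249.0), (435.0, -100.0, 252.0)] [58, 56, 52]
222 [(426.0, -103.0, 250.0), (431.0, -103.0, 249.0), (435.0, -103.0, 249.0)] [22, 19, 16]
224 [(426.0, -101.0, 242.0), (430.0, -106.0, 246.0), (435.0, -102.0, 243.0)] [29, 24, 23]
226 [(426.0, -101.0, 237.0), (430.0, -102.0, 237.0), (435.0, -101.0, 236.0)] [12, 9, 8]
228 [(426.0, -95.0, 225.0), (431.0, -96.0, 225.0), (435.0, -94.0, 224.0)] [8, 8, 14]
230 [(426.0, -92.0, 216.0), (431.0, -95.0, 219.0), (435.0, -96.0, 220.0)] [11, 9, 10]
232 [(426.0, -95.0, 213.0), (431.0, -94.0, 212.0), (435.0, -96.0, 214.0)] [7, 8, 5]
234 [(431.0, -21.0, 138.0), (436.0, -16.0, 133.0), (441.0, -17.0, 133.0)] [118, 115, 113]
236 [(431.0, -20.0, 131.0), (436.0, -19.0, 129.0), (440.0, -22.0, 131.0)] [229, 224, 217]
238 [(431.0, -21.0, 124.0), (436.0, -19.0, 122.0), (440.0, -21.0, 123.0)] [126, 123, 118]
240 [(431.0, -1
[... 466 characters left out ...]
.0), (446.0, 63.0, -2.0)] [65, 118, 188]
[[315.69428096 304.59410866]
 [316.12097346 278.16219012]]
240 [450.0, -14.0, 59.0] [174, 174, 169]
246 [447.0, -14.0, 64.0] [150, 153, 151]
252 [448.0, -14.0, 79.0] [104, 104, 105]
258 [446.0, -14.0, 87.0] [126, 127, 122]
264 [444.0, -13.0, 90.0] [153, 154, 150]
270 [446.0, -14.0, 105.0] [122, 125, 124]
276 [446.0, -14.0, 117.0] [133, 134, 135]
282 [451.0, -15.0, 139.0] [39, 41, 51]
288 [451.0, -15.0, 146.0] [39, 41, 49]
294 [451.0, -15.0, 153.0] [41, 44, 50]
300 [451.0, -15.0, 158.0] [36, 41, 46]
306 [451.0, -15.0, 164.0] [32, 35, 40]
312 [451.0, -15.0, 170.0] [33, 37, 41]
318 [451.0, -15.0, 176.0] [30, 31, 34]
324 [450.0, -15.0, 178.0] [31, 28, 31]
```

The block hasn't moved. Both cameras put the real fingertips at z≈135, just above the block top at 132, while the reported TCP is 103. The tips are therefore about 32 mm short of the reported TCP, so I'll open, go down 31 mm and close again.

```bash
python3 -m pendant '[[[0.5,0,0,-0.003,0],[0.5,0,0,-0.003,0],[0.5,0,0,-0.003,0],[0.5,0,0,-0.003,0],[0.5,0,0,-0.003,0],[0.5,0,0,-0.003,0],[0.5,0,0,-0.003,0],[0.5,0,0,-0.003,0]]]'
python3 -m pendant '[[[0.5,0,0,0.003,0],[0.5,0,0,0.01,0],[0.5,0,0,0.018,0],[0.5,0,0,0.026,0],[0.5,0,0,0.034,0],[0.5,0,0,0.034,0],[0.5,0,0,0.034,0],[0.5,0,0,0.034,0]]]'
python3 - <<'E'
from h import *
c=cam('wrist');s=cam('side');P=cloud(s)
for v in range(222,252,2): print(v,[tuple(P[v,u].round(0).tolist()) for u in (290,296,302)],s['image'][v,296].tolist())
A=c['image'][200:420,160:480]; B=cv2.resize(s['image'][195:285,245:345],None,fx=3,fy=3,interpolation=cv2.INTER_CUBIC)
C=np.zeros((270,620,3),np.uint8);C[:220,:320]=A;C[:,320:]=B;cv2.imwrite('pics/g4.png',C)
E
```

```text
t: 5.5
eef_pos: [438.0, -12.0, 105.7]
tcp_rot: [-3.142, -0.0, -0.209]
ft_force: [-0.5, -0.3, 0.0]
opening: 0.492
t: 6.3
eef_pos: [438.2, -12.0, 71.9]
tcp_rot: [-3.142, -0.0, -0.209]
ft_force: [0.5, 0.2, 0.2]
opening: 0.5
222 [(421.0, -46.0, 200.0), (435.0, -47.0, 200.0), (447.0, -71.0, 220.0)] [60, 57, 53]
224 [(419.0, -76.0, 221.0), (432.0, -77.0, 221.0), (446.0, -78.0, 220.0)] [54, 49, 46]
226 [(419.0, -79.0, 218.0), (432.0, -83.0, 220.0), (445.0, -84.0, 219.0)] [55, 50, 53]
228 [(418.0, -92.0, 224.0), (431.0, -89.0, 220.0), (444.0, -91.0, 220.0)] [55, 50, 50]
230 [(417.0, -96.0, 222.0), (430.0, -97.0, 221.0), (444.0, -97.0, 220.0)] [55, 51, 49]
232 [(417.0, -102.0, 221.0), (430.0, -103.0, 220.0), (443.0, -104.0, 220.0)] [46, 44, 40]
234 [(417.0, -100.0, 213.0), (430.0, -103.0, 215.0), (443.0, -106.0, 216.0)] [27, 30, 25]
236 [(416.0, -101.0, 208.0), (430.0, -102.0, 207.0), (443.0, -105.0, 208.0)] [14, 15, 14]
238 [(417.0, -94.0, 195.0), (430.0, -94.0, 194.0), (443.0, -101.0, 199.0)] [11, 8, 8]
240 [(416.0, -94.0, 189.0), (430.0, -97.0, 191.0), (443.0, -99.0, 191.0)] [12, 8, 13]
242 [(416.0, -94.0, 183.0), (430.0, -95.0, 182.0), (443.0, -97.0, 182.0)] [16, 12, 14]
244 [(426.0, 88.0, -1.0), (433.0, -43.0, 125.0), (459.0, 84.0, -1.0)] [8, 11, 4]
246 [(426.0, 83.0, -4.0), (433.0, -46.0, 121.0), (459.0, 78.0, -3.0)] [16, 13, 11]
248 [(420.0, -13.0, 83.0), (433.0, -44.0, 113.0), (458.0, 70.0, -2.0)] [13, 13, 9]
250 [(420.0, -8.0, 72.0), (433.0, -42.0, 104.0), (457.0, 61.0, -1.0)] [0, 16, 45]
```

View pics/g4.png

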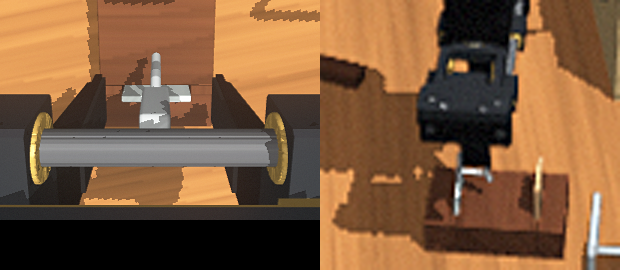

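The fingers now straddle the block (wrist crop 155,110), with tips at z≈103. Closing.

```bash
python3 -m pendant '[[[0,0,0,0,0],[0,0,0,0,0],[0,0,0,0,0],[0,0,0,0,0],[0,0,0,0,0],[0,0,0,0,0],[0,0,0,0,0],[0,0,0,0,0]]]';python3 -m pendant '[[[0,0,0,0,0],[0,0,0,0,0],[0,0,0,0,0],[0,0,0,-0.01,0],[0,0,0,-0.02,0],[0,0,0,-0.03,0],[0,0,0,-0.04,0],[0,0,0,-0.05,0]]]'
```

```text
t: 7.2
eef_pos: [438.0, -12.0, 71.7]
tcp_rot: [-3.142, -0.0, -0.209]
ft_force: [-0.2, 0.3, -0.5]
opening: 0.122
t: 8.0
eef_pos: [438.0, -12.0, 122.9]
tcp_rot: [-3.142, -0.001, -0.209]
ft_force: [-0.7, -0.1, -1.0]
opening: 0.123
```

Gripped: the opening of 0.122 matches the 12 mm block. The tally's origin sits 17.3 mm above the reported TCP z. Carrying it to a hover over the eye.

```bash
python3 -m pendant '[[[0,0,0,-0.025,0],[0,0,0,-0.05,0],[0,0.003,-0.015,-0.075,0],[0,0.006,-0.035,-0.082,0],[0,0.009,-0.06,-0.082,-0.04],[0,0.013,-0.085,-0.082,-0.08],[0,0.017,-0.11,-0.082,-0.1],[0,0.02,-0.135,-0.082,-0.12]]]'
python3 -m pendant '[[[0,0.002,-0.02,0,-0.04],[0,0.004,-0.04,0,-0.089],[0,0.005,-0.06,0,-0.089],[0,0.005,-0.08,0,-0.089],[0,0.005,-0.095,0,-0.089],[0,0.005,-0.105,0,-0.089],[0,0.005,-0.11,0,-0.089],[0,0.005,-0.11,0,-0.089]]]'
python3 - <<'E'
from h import *
c=cam('wrist');cv2.imwrite('pics/w5.png',c['image'][:,100:600]);print(c['s']['eef_pos'],c['s']['tcp_rot'],c['s']['ft_force'],c['s']['moment'],c['s']['opening'])
P=np.nan_to_num(cloud(c));x,y,z=P[...,0],P[...,1],P[...,2]
m=(z>148)&(z<175)&(x>510)&(x<570)&(abs(y-232)<45);v,u=np.where(m)
print(m.sum()); 
for yy in range(195,272,8):
    q=P[m&(abs(y-yy)<4)]
    if len(q): print(yy,len(q),np.percentile(q[:,0],[5,50,95]).round(1),np.percentile(q[:,2],[5,50,95]).round(1))
print(proj(c,[[539,205,157],[539,230,157],[539,257,157]]))
E
```

```text
t: 8.8
eef_pos: [485.7, 116.9, 204.4]
tcp_rot: [-3.142, -0.0, -0.088]
ft_force: [0.7, 0.3, -1.9]
opening: 0.121
t: 9.6
eef_pos: [500.3, 225.2, 203.8]
tcp_rot: [3.141, -0.0, 0.0]
ft_force: [0.2, -0.3, -1.0]
opening: 0.123
[500.3424088  225.19711678 203.79556587] [ 3.14149842e+00 -1.13826885e-05  2.58666860e-04] [ 0.24896912 -0.29546023 -0.97571898] [0.04030405 0.08002255 0.02854697] 0.12310563674578735
954
203 67 [535.8 538.5 540.8] [151.3 154.3 157.1]
211 129 [535.6 538.3 540.9] [155.7 157.4 158.8]
219 138 [535.5 538.5 540.9] [155.7 157.4 158.4]
227 130 [535.5 538.4 541. ] [155.8 157.6 158.8]
235 130 [535.4 538.5 540.9] [155.5 157.4 158.7]
243 130 [535.4 538.4 540.9] [155.3 157.4 158.7]
251 120 [536.1 538.7 541. ] [155.6 157.5 158.8]
259 110 [536.2 539.  541.2] [151.9 155.9 158.2]
[[348.45091493 195.39276656]
 [307.47468587 195.3837489 ]
 [263.21898258 195.37783815]]
```

View pics/w5.png

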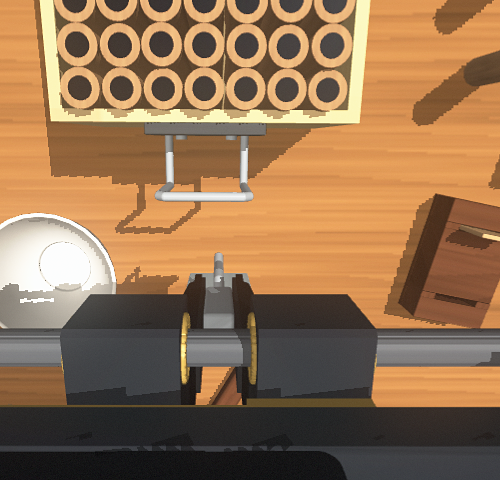

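The wrist view shows the bar at (205,196) in the crop, x 538.4, y centre ≈231, centre z ≈156, yaw ≈0. The tally is held straight at (218,290). Moving over the bar, then down.

```bash
python3 -m pendant '[[[0,0.01,-0.002,0,0],[0,0.022,-0.004,0,0],[0,0.033,-0.006,0,0],[0,0.038,-0.006,0,0],[0,0.038,-0.006,0.008,0],[0,0.038,-0.006,0.016,0],[0,0.038,-0.006,0.024,0],[0,0.038,-0.006,0.03,0]]]'
python3 -m pendant '[[[0,0,0,0.002,0],[0,0,0,0.004,0],[0,0,0,0.005,0],[0,0,0,0.006,0],[0,0,0,0.007,0],[0,0,0,0.008,0],[0,0,0,0.008,0],[0,0,0,0.008,0]]]'
python3 -m pendant '[[[0,0,0,0.001,0],[0,0,0,0.002,0],[0,0,0,0.003,0],[0,0,0,0.004,0],[0,0,0,0.005,0],[0,0,0,0.006,0],[0,0,0,0.006,0],[0,0,0,0.006,0]]]'
python3 - <<'E'
from h import *
c=cam('scene');s=env.state();print(s['eef_pos'],s['ft_force'],s['moment'])
cv2.imwrite('pics/s6.png',cv2.resize(c['image'][140:260,340:460],None,fx=4,fy=4,interpolation=cv2.INTER_CUBIC))
E
```

```text
t: 10.45
eef_pos: [537.9, 230.9, 172.7]
tcp_rot: [3.141, 0.001, -0.0]
ft_force: [-0.6, 0.5, -1.2]
opening: 0.128
t: 11.25
eef_pos: [538.5, 231.1, 166.0]
tcp_rot: [-3.141, -0.0, -0.0]
ft_force: [-1.4, -0.6, 0.7]
opening: 0.121
t: 12.05
eef_pos: [538.4, 231.0, 159.7]
tcp_rot: [-3.142, -0.0, -0.0]
ft_force: [-0.1, 0.8, 1.8]
opening: 0.126
[538.42008408 231.02638058 159.77275001] [-0.48932332 -0.10125163  3.04563564] [ 0.08159139  0.19294817 -0.00732173]
```

View pics/s6.png

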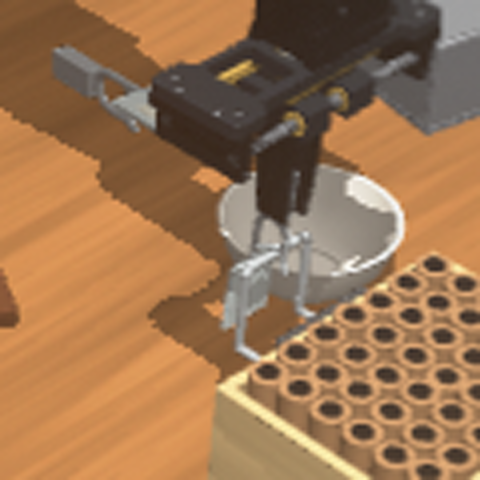

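The rod is in the mouth between the legs (270,255), and the gate is pushing back with about 4 N. Continuing gently.

```bash
python3 -m pendant '[[[0,0,0,0.001,0],[0,0,0,0.002,0],[0,0,0,0.003,0],[0,0,0,0.004,0],[0,0,0,0.005,0],[0,0,0,0.006,0],[0,0,0,0.006,0],[0,0,0,0.006,0]]]'
python3 -m pendant '[[[0,0,0,0.001,0],[0,0,0,0.002,0],[0,0,0,0.003,0],[0,0,0,0.004,0],[0,0,0,0.005,0],[0,0,0,0.006,0],[0,0,0,0.006,0],[0,0,0,0.006,0]]]'
python3 -m pendant '[[[0,0,0,0.001,0],[0,0,0,0.002,0],[0,0,0,0.003,0],[0,0,0,0.004,0],[0,0,0,0.004,0],[0,0,0,0.004,0],[0,0,0,0.004,0],[0,0,0,0.004,0]]]'
```

```text
t: 12.9
eef_pos: [538.1, 231.0, 153.5]
tcp_rot: [3.141, 0.001, -0.0]
ft_force: [-2.6, 0.0, 0.4]
opening: 0.122
t: 13.7
eef_pos: [538.0, 231.0, 147.4]
tcp_rot: [3.141, 0.001, -0.0]
ft_force: [-2.6, 0.2, -0.5]
opening: 0.126
t: 14.5
eef_pos: [538.6, 231.1, 143.8]
tcp_rot: [-3.142, -0.001, -0.0]
ft_force: [0.5, -0.3, -2.1]
opening: 0.124
```

```bash
python3 -m pendant '[[[0,0,0,0.0005,0],[0,0,0,0.001,0],[0,0,0,0.0015,0],[0,0,0,0.002,0],[0,0,0,0.002,0],[0,0,0,0.002,0],[0,0,0,0.002,0],[0,0,0,0.002,0]]]'
python3 -m pendant '[[[0,0,0,0.0005,0],[0,0,0,0.001,0],[0,0,0,0.001,0],[0,0,0,0.001,0],[0,0,0,0.001,0],[0,0,0,0.001,0],[0,0,0,0.001,0],[0,0,0,0.001,0]]]'
python3 -m pendant '[[[0,0,0,0.0005,0],[0,0,0,0.001,0],[0,0,0,0.001,0],[0,0,0,0.001,0],[0,0,0,0.001,0],[0,0,0,0.001,0],[0,0,0,0.001,0],[0,0,0,0.001,0]]]'
```

```text
t: 15.3
eef_pos: [538.4, 231.0, 141.7]
tcp_rot: [3.142, -0.0, -0.0]
ft_force: [-0.5, -0.3, -0.4]
opening: 0.125
t: 16.1
eef_pos: [538.4, 231.0, 140.7]
tcp_rot: [-3.142, -0.0, -0.0]
ft_force: [-0.2, -0.4, -1.7]
opening: 0.129
t: 16.9
eef_pos: [538.4, 231.0, 139.8]
tcp_rot: [-3.142, -0.0, -0.0]
ft_force: [-0.6, 0.8, -2.3]
opening: 0.125
```

```bash
python3 -m pendant '[[[0,0,0,0.0005,0],[0,0,0,0.001,0],[0,0,0,0.001,0],[0,0,0,0.001,0],[0,0,0,0.001,0],[0,0,0,0.001,0],[0,0,0,0.001,0],[0,0,0,0.001,0]]]'
python3 -m pendant '[[[0,0,0,0.0005,0],[0,0,0,0.0005,0],[0,0,0,0.0005,0],[0,0,0,0.0005,0],[0,0,0,0.0005,0],[0,0,0,0.0005,0],[0,0,0,0.0005,0],[0,0,0,0.0005,0]]]'
```

```text
t: 17.7
eef_pos: [538.6, 231.1, 138.9]
tcp_rot: [-3.141, -0.001, -0.0]
ft_force: [-0.1, -0.1, 4.6]
opening: 0.126
t: 18.5
eef_pos: [538.7, 231.1, 138.8]
tcp_rot: [-3.141, -0.001, -0.0]
ft_force: [-0.9, -0.1, 7.5]
opening: 0.125
```

The bow is bearing on the rod with about 8 N, at origin z≈156. Now lifting through the play for the tug.

```bash
python3 -m pendant '[[[0,0,0,-0.002,0],[0,0,0,-0.004,0],[0,0,0,-0.006,0],[0,0,0,-0.008,0],[0,0,0,-0.01,0],[0,0,0,-0.012,0],[0,0,0,-0.014,0],[0,0,0,-0.015,0]]]'
python3 -m pendant '[[[0,0,0,-0.0005,0],[0,0,0,-0.001,0],[0,0,0,-0.0015,0],[0,0,0,-0.002,0],[0,0,0,-0.002,0],[0,0,0,-0.002,0],[0,0,0,-0.002,0],[0,0,0,-0.002,0]]]'
python3 -m pendant '[[[0,0,0,-0.0005,0],[0,0,0,-0.001,0],[0,0,0,-0.001,0],[0,0,0,-0.001,0],[0,0,0,-0.001,0],[0,0,0,-0.001,0],[0,0,0,-0.001,0],[0,0,0,-0.001,0]]]'
```

```text
t: 19.3
eef_pos: [538.4, 231.1, 153.5]
tcp_rot: [-3.142, -0.0, -0.0]
ft_force: [-0.3, -0.2, -2.2]
opening: 0.126
t: 20.1
eef_pos: [538.4, 231.0, 155.2]
tcp_rot: [-3.142, -0.0, -0.0]
ft_force: [0.3, -0.6, -1.9]
opening: 0.123
t: 20.9
eef_pos: [538.4, 231.0, 156.2]
tcp_rot: [3.142, -0.0, -0.0]
ft_force: [0.9, -0.2, -1.9]
opening: 0.128
```

```bash
python3 -m pendant '[[[0,0,0,-0.0005,0],[0,0,0,-0.001,0],[0,0,0,-0.001,0],[0,0,0,-0.001,0],[0,0,0,-0.001,0],[0,0,0,-0.001,0],[0,0,0,-0.001,0],[0,0,0,-0.001,0]]]'
python3 -m pendant '[[[0,0,0,-0.0005,0],[0,0,0,-0.0005,0],[0,0,0,-0.0005,0],[0,0,0,-0.0005,0],[0,0,0,-0.0005,0],[0,0,0,-0.0005,0],[0,0,0,-0.0005,0],[0,0,0,-0.0005,0]]]'
```

```text
t: 21.7
eef_pos: [538.4, 231.0, 157.2]
tcp_rot: [3.142, -0.0, -0.0]
ft_force: [0.4, 0.7, -1.4]
opening: 0.127
t: 22.5
eef_pos: [538.3, 231.0, 157.7]
tcp_rot: [3.142, 0.0, -0.0]
ft_force: [0.5, 0.0, -5.9]
opening: 0.123
```

The gate holds. A little more, to be sure.

```bash
python3 -m pendant '[[[0,0,0,-0.0004,0],[0,0,0,-0.0004,0],[0,0,0,-0.0004,0],[0,0,0,-0.0004,0],[0,0,0,-0.0004,0],[0,0,0,-0.0004,0],[0,0,0,-0.0004,0],[0,0,0,-0.0004,0]]]'
python3 -m pendant '[[[0,0,0,0.004,0],[0,0,0,0.008,0],[0,0,0,0.012,0],[0,0,0,0.015,0],[0,0,0,0.017,0],[0,0,0,0.018,0],[0,0,0,0.018,0],[0,0,0,0.018,0]]]'
```

```text
t: 23.3
eef_pos: [538.3, 231.0, 158.0]
tcp_rot: [3.141, 0.0, -0.0]
ft_force: [1.3, -0.1, -10.7]
opening: 0.131
t: 24.1
eef_pos: [538.5, 231.1, 140.2]
tcp_rot: [-3.142, -0.0, -0.0]
ft_force: [0.1, 0.3, -1.0]
opening: 0.127
```

```bash
python3 -m pendant '[[[0,0,0,0.0005,0],[0,0,0,0.001,0],[0,0,0,0.0013,0],[0,0,0,0.0013,0],[0,0,0,0.0013,0],[0,0,0,0.0013,0],[0,0,0,0.0013,0],[0,0,0,0.0013,0]]]'
python3 -m pendant '[[[0.15,0,0,0,0],[0.2,0,0,0,0],[0.25,0,0,0,0],[0.3,0,0,0,0],[0.4,0,0,0,0],[0.5,0,0,0,0],[0.5,0,0,0,0],[0.5,0,0,0,0]]]'
python3 - <<'E'
from h import *
c=cam('wrist');s=cam('scene');print(env.state()['opening'],env.state()['ft_force'])
A=c['image'][180:420,180:460];B=cv2.resize(s['image'][150:250,350:450],None,fx=4,fy=4,interpolation=cv2.INTER_CUBIC)
C=np.zeros((400,680,3),np.uint8);C[:240,:280]=A;C[:,280:]=B;cv2.imwrite('pics/r7.png',C)
E
```

```text
t: 24.9
eef_pos: [538.5, 231.1, 139.0]
tcp_rot: [-3.141, -0.001, -0.0]
ft_force: [0.8, 0.3, 4.2]
opening: 0.121
t: 25.7
eef_pos: [538.4, 231.0, 138.9]
tcp_rot: [3.142, -0.0, -0.0]
ft_force: [-0.5, -0.3, 0.5]
opening: 0.49
0.4974140974114882 [-0.20914367  0.18785689  0.27715378]
```

View pics/r7.png

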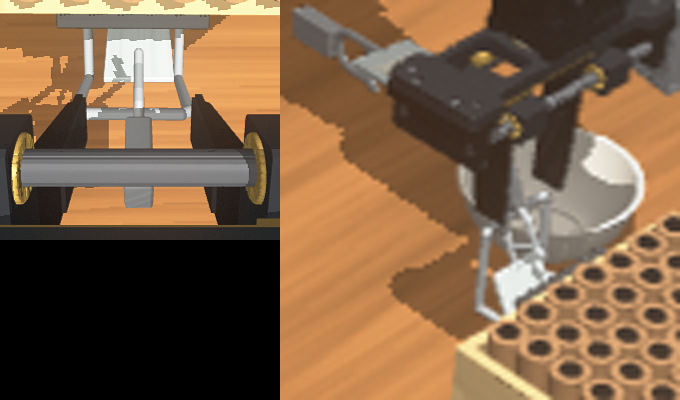

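The tally hangs freely on the bar (wrist crop 138,110), its plate swung towards the carrier and its block standing clear between the open fingers. Retreating straight up.

```bash
python3 -m pendant '[[[0.5,0,0,-0.006,0],[0.5,0,0,-0.014,0],[0.5,0,0,-0.025,0],[0.5,0,0,-0.04,0],[0.5,0,0,-0.055,0],[0.5,0,0,-0.075,0],[0.5,0,0,-0.095,0],[0.5,0,0,-0.11,0]]]'
python3 -m pendant '[[[0.5,-0.01,0,-0.02,0],[0.5,-0.03,0,-0.03,0],[0.5,-0.05,0,-0.03,0],[0.5,-0.05,0,-0.03,0],[0.5,-0.05,0,-0.03,0],[0.5,-0.05,0,-0.03,0],[0.5,-0.05,0,-0.03,0],[0.5,-0.05,0,-0.03,0]]]'
python3 -m pendant '[[[0.5,0,0,0,0],[0.5,0,0,0,0],[0.5,0,0,0,0],[0.5,0,0,0,0],[0.5,0,0,0,0],[0.5,0,0,0,0],[0.5,0,0,0,0],[0.5,0,0,0,0]]]'
python3 - <<'E'
from h import *
c=cam('wrist');s=cam('scene');c2=cam('wrist');print('motion diff',cv2.absdiff(c['image'],c2['image'])[100:330,200:440].mean(),c['s']['t'])
u,v=proj(c,[[538,231,156]])[0].astype(int);print(u,v)
A=cv2.resize(c['image'][max(v-60,0):v+60,u-60:u+60],None,fx=3.3,fy=3.3,interpolation=cv2.INTER_CUBIC);B=cv2.resize(s['image'][150:250,350:450],None,fx=4,fy=4,interpolation=cv2.INTER_CUBIC)
C=np.zeros((400,800,3),np.uint8);C[:A.shape[0],:A.shape[1]]=A;C[:,400:]=B;cv2.imwrite('pics/f8.png',C)
P=np.nan_to_num(cloud(c));x,y,z=P[...,0],P[...,1],P[...,2];m=(z>165)&(z<215)&(abs(x-530)<40)&(abs(y-231)<30);print('block',m.sum(),np.percentile(P[m],[5,50,95],axis=0).round(1).tolist())
E
```

```text
t: 26.6
eef_pos: [538.6, 231.1, 251.3]
tcp_rot: [-3.141, -0.002, -0.0]
ft_force: [0.4, 0.6, 0.1]
opening: 0.504
t: 27.4
eef_pos: [488.8, 231.0, 278.5]
tcp_rot: [3.141, 0.0, -0.001]
ft_force: [-0.5, 0.4, -0.4]
opening: 0.5
t: 28.2
eef_pos: [488.4, 231.1, 278.9]
tcp_rot: [3.142, -0.0, -0.0]
ft_force: [-0.0, -0.5, 0.1]
opening: 0.505
motion diff 1.0982065217391304 28.2
316 168
block 669 [[518.6, 223.8, 170.4], [530.9, 229.4, 195.2], [541.5, 234.5, 198.5]]
```

View pics/f8.png

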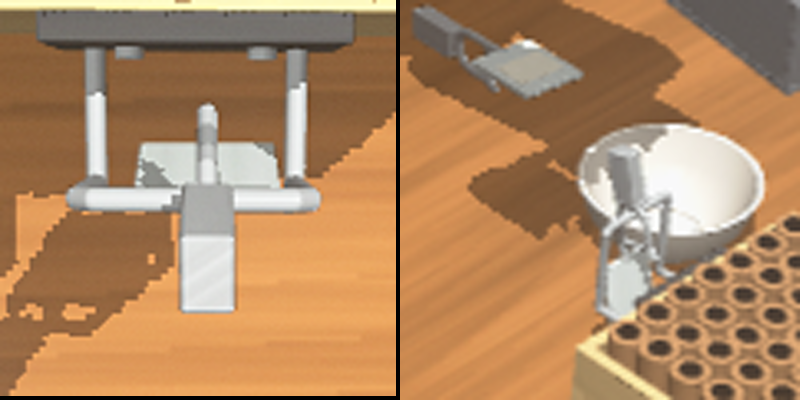

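The tally hangs centred on the bar, tilted slightly, and the gripper is clear of it. I'll let it settle briefly, check it has stopped moving, and hand in.

```bash
for i in 1; do python3 -m pendant '[[[0.5,0,0,0,0],[0.5,0,0,0,0],[0.5,0,0,0,0],[0.5,0,0,0,0],[0.5,0,0,0,0],[0.5,0,0,0,0],[0.5,0,0,0,0],[0.5,0,0,0,0]]]'; done
python3 - <<'E'
from h import *
def meas():
    c=cam('wrist');P=np.nan_to_num(cloud(c));x,y,z=P[...,0],P[...,1],P[...,2];m=(z>165)&(z<215)&(abs(x-530)<40)&(abs(y-231)<30);return P[m].mean(0).round(2).tolist()
for i in range(4): print(meas())
print(env.job_done())
E
```

```text
t: 29.15
eef_pos: [488.4, 231.0, 278.8]
tcp_rot: [-3.142, -0.0, -0.0]
ft_force: [0.4, -0.4, -0.0]
opening: 0.501
[530.43, 229.2, 190.94]
[530.52, 229.23, 190.78]
[530.45, 229.21, 190.94]
[530.5, 229.19, 190.77]
the job is handed in; nothing more can be done
None
```

The metal tally now hangs by its bow on the full carrier's rod, gate shut and gripper clear. I handed the job in at about 29 s; it reports no verdict.

- **Clipping:** I pressed the hook over the rod until the bow bore on it with about 8 N.
- **Tug:** I pulled up with about 4 N, then about 9 N, and the gate held. I then lowered the tally and let go.
- **Last checks:** The final close-up shows it centred on the bar with a slight tilt. Four position readings of its grip block agreed within 0.2 mm, so it is at rest. The highest force I read was about 11 N, but forces are only reported at the end of each move.
- **Disagreement:** My first grasp closed on nothing. The real fingertips sit about 32 mm above the TCP the robot reports. I went down another 31 mm and the second grasp held, and the tally had not moved.
- **Not checked:** I did not see the gate directly after release, so "shut" rests on the tug. I did not re-measure the other objects at the end.

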